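# Put the mixed-up guitar hardware back on its kit boards

## Task

The four loose pieces of gold guitar hardware lie on the wrong kit boards: move each to the board that holds its mates (pickup with the mounting ring, bridge with the two studs, knob with the potentiometer, tuning machine with the six bushings). Set each down upright, centred on the round felt spot of its board, and never tip one over; the bare rubber mat is free for parking a piece on the way. At the end every piece rests on its own board, released.

Things in the scene. Friction and masses are not known exactly. Their poses are not given: they have to be found in the camera images.
- pickup_mid (a point): Pickup: gold rectangular block with a row of six small dark dots on top, 70 mm (x) by 38 mm (y), 26 mm tall, 0.18 kg. Loose; stands upright on its flat underside. This point is its centre, half-way up; z is up.
- bridge_mid (a point): Bridge: narrow gold bar with six small saddle blocks along its top, 86 mm (x) by 14 mm (y), 18 mm tall over the saddles (bar alone 14 mm), 0.09 kg. Loose; stands upright on its flat underside. This point is its centre, half-way up; z is up.
- knob_mid (a point): Control knob: round gold knob, 28 mm across at the foot, 25 mm above that, 20 mm tall, flat silvery disc on top, 0.04 kg. Loose; stands upright on its flat underside. This point is its centre, half-way up; z is up.
- tuner_mid (a point): Tuning machine: gold, 60 mm long (x). Housing 42 by 18 mm (y), 16 mm tall, from x = -30 to +12 mm of this point; a thin stem joins it to an oval finger button, 12 by 22 mm (y), at x = 18 to 30. A post 6 mm thick rises 12 mm above the housing at x = -20. 0.06 kg. Loose; stands on its flat underside. Point: middle of its length and width, 8 mm up; z is up.
- board_ring_spot (a point): Plywood kit board 145 x 100 x 8 mm, fixed, no rim. Point: centre of its flat round grey felt spot (84 mm), at the top face. Board x lengthwise, z up; it reaches 45 mm to +x of the spot, 100 to -x, 50 to either side. Fixed mates at its -x end, 75 mm from the spot: one black rectangular pickup mounting ring (a flat frame 90 x 42 mm, 6 mm high). The pickup belongs here.
- board_studs_spot (a point): Plywood kit board 145 x 100 x 8 mm, fixed, no rim. Point: centre of its flat round grey felt spot (84 mm), at the top face. Board x lengthwise, z up; it reaches 45 mm to +x of the spot, 100 to -x, 50 to either side. Fixed mates at its -x end, 75 mm from the spot: two gold bridge studs, 14 mm thick, 16 mm high, 74 mm apart. The bridge belongs here.
- board_pot_spot (a point): Plywood kit board 145 x 100 x 8 mm, fixed, no rim. Point: centre of its flat round grey felt spot (84 mm), at the top face. Board x lengthwise, z up; it reaches 45 mm to +x of the spot, 100 to -x, 50 to either side. Fixed mates at its -x end, 75 mm from the spot: one round silvery potentiometer, 25 mm across and 10 mm high, with a thin upright shaft to 24 mm. The control knob belongs here.
- board_bushings_spot (a point): Plywood kit board 145 x 100 x 8 mm, fixed, no rim. Point: centre of its flat round grey felt spot (84 mm), at the top face. Board x lengthwise, z up; it reaches 45 mm to +x of the spot, 100 to -x, 50 to either side. Fixed mates at its -x end, 75 mm from the spot: a row of six small round gold tuner bushings, 12 mm across, 7 mm high. The tuning machine belongs here.
- mat_spot (a point): Free spot: bare black rubber mat, 100 x 100 mm, 6 mm thick, fixed to the bench. This point is the centre of its top face.

How it is judged:
By the outcome, as a careful person would: the job done as asked, in the order asked, and still so for the second after the job is handed in, with the robot touching nothing.
It also fails if it takes over 125 s, if anything falls off the work surface, if the arm or the gripper's body presses on something with over 40 N, if the wrist force passes 120 N, or if a joint passes its speed limit or range.

## Robot

A 6-joint arm with a two-finger parallel gripper is mounted at the origin on the work surface. World frame = base frame: x ahead of the robot, y to its left, z up, the work surface at z = 0. Lengths are in mm, angles in rad, forces in N, time in s.
With the tool pointing down it reaches from about 325 to 775 mm from the base axis. Payload 5.5 kg.
Tool frame: the origin (TCP) lies midway between the tips of the shut fingers; the grasp point (between the pads) lies 19 mm behind it; z points along the fingers, y is the line along which they close (so a half turn about z gives the same grasp; the last joint's range is limited). The gripper opens to 88 mm and grips with 3 to 60 N. Pads are 20 mm wide; open, the fingers measure 115 mm over their backs; the gripper's body (75 mm by 178 mm) begins 61 mm behind the grasp point.
Start: joints at [-0.057, 0.091, 1.231, -0, 1.82, -0.057], TCP at [600.014, -0.003, 222.631] pointing down, gripper open.
Joint ranges: [-2.87, 2.87], [-0.86, 2.18], [0.17, 2.46], [-1.51, 4.65], [0.06, 2.69], [-2.65, 2.65]. Speed limits (rad/s): [2.57, 2.57, 3.01, 3.14, 3.14, 3.14].

## Interface

Orientations are given as a unit quaternion [x, y, z, w].
In Python, from rig import env, viewer gives the robot as it stands.
- The arm moves only by the tool move_arm, never from a script. Its argument "targets" is text: rows parted by semicolons, each of 5 numbers parted by spaces: the opening, from -1 (shut) to 1 (fully open), then the shift along the world's x, y, z as a fraction of full scale, then the turn about the world's z as a fraction of full scale. In form: grip dx dy dz roll; .... A call has 1 to 20 rows; each row is the pose to reach, as a shift and turn from the pose commanded when the call began; what a row does not reach only later rows make up. Full scale, the value 1, is 400 mm for a shift and 90 degrees for a turn. A row lasts 1/8 s, in which the tool goes at most 62.5 mm and 10.7 degrees, less where a joint would pass 70% of its speed; a pose out of reach is approached as far as the arm can. A call with a number of a shift or a turn outside -1 to 1 is refused whole. A call with a gripper value outside its range is refused whole. The fingers move at their own pace and stop on an object; "grip_force" is the grip in N (left out, the last holds). Time passes only in rows, so rows that repeat a pose let the fingers close. It gives the time, the measured TCP pose, the force, the opening and the grip force at its end, in the units of the state.
- env.read_state(): the state, without advancing time (a new reading comes with each control period).
- viewer.read_camera(name): name is "scene" or "side" or "wrist"; returns a dict with "pixels" (400x640x3 uint8, red, green, blue), "fx", "fy", "cx", "cy" (pixels), "rvec" (rotation vector, rad) and "tvec" (3), from world to camera coordinates, as OpenCV has them. Camera axes: x right, y down, z forward; pixel columns grow to the right and rows downward; lengths in mm; the calibration is good to about 2 mm. A picture is of the moment at which its call begins. There is no depth.
- env.finish_job(): hands the job in; it is judged then, once.
Trained networks look in a picture, given as the dict that the camera call returned (one of the last four; its "shot" number tells which), for a name from the list of things; names that differ only in an ending like _2 or _b are one class to them, and where a whole thing is asked for, a point or a joint stands for the part that bears it (a point fixed in the world has none). Each returns a list of dicts, best first, with "p" (0 to 1); they miss things now and then, are a little off and sometimes report something else, mostly with a low value. They report only what shows in the picture. A call takes as long as a camera call.
- viewer.search_frame(picture, query): "extent" ([left, top, width, height] in pixels, round what is visible of it).
- viewer.cut_out(picture, query): "mask" (400x640 bool, what is visible of it) and "extent" ([left, top, width, height] in pixels, round what is visible of it).
The state is a dict: "clock": time; "joints": joint angles; "dq": joint speeds; "joint_efforts": joint torques, N m; "tcp_pos": TCP position; "orientation": TCP orientation; "force": force on the tool from outside, world axes, zero at the start; "torque": the same for the moment, N m; "finger_gap": finger opening in mm; "gripper_force": force on a finger pad.
Only numpy, scipy, OpenCV 4.12 (cv2) and the standard library are available. Lean on these libraries where they do the work, as an engineer would, in place of code of your own. Each camera call takes 0.05 s, during which the arm holds its last target. There are 200 camera calls.

## Working session

There is one attempt and no reset: what is moved stays moved. The work goes in short steps, Python scripts to look and compute and a tool call to move; the robot and the scene stay as the last step left them, time stands still between calls to the robot, and variables do not carry over. Pictures are saved under pics/ and viewed, at most 15 in all, crops included, and the job is handed in when it is done.

Besides the shell and the picture viewer there is one more tool, called after "Emit:" as a command line: name --argument value ..., lists and objects as JSON in quotes. move_arm: Moves the arm, as the interface text tells. Shift numbers are shares of 400 mm and turn numbers shares of 90 degrees, none past 1 either way. Its arguments: {"type":"object","properties":{"targets":{"type":"string"},"grip_force":{"type":"number"}},"required":["targets"]}

```bash
ls; mkdir -p pics; cat > h.py <<'E'
import numpy as np, cv2
from rig import env, viewer
def shot(cam,name=None):
    p=viewer.read_camera(cam)
    if name: cv2.imwrite('pics/'+name+'.png',cv2.cvtColor(np.asarray(p['pixels']),cv2.COLOR_RGB2BGR))
    return p
def unproj(p,uv,z):
    R,_=cv2.Rodrigues(np.array(p['rvec'],float)); t=np.array(p['tvec'],float)
    uv=np.atleast_2d(np.array(uv,float))
    d=np.c_[(uv[:,0]-p['cx'])/p['fx'],(uv[:,1]-p['cy'])/p['fy'],np.ones(len(uv))]@R
    c=-R.T@t
    return c+d*((z-c[2])/d[:,2])[:,None]
def proj(p,X):
    R,_=cv2.Rodrigues(np.array(p['rvec'],float)); c=np.atleast_2d(X)@R.T+np.array(p['tvec'],float)
    return np.c_[c[:,0]/c[:,2]*p['fx']+p['cx'],c[:,1]/c[:,2]*p['fy']+p['cy']]
names=['pickup_mid','bridge_mid','knob_mid','tuner_mid','board_ring_spot','board_studs_spot','board_pot_spot','board_bushings_spot','mat_spot']
E
python3 - <<'E'
from h import *
for cam in ['scene','side','wrist']:
    p=shot(cam,cam+'0')
    R,_=cv2.Rodrigues(np.array(p['rvec'],float)); print(cam,(-R.T@np.array(p['tvec'])).round(),p['fx'])
    for n in names:
        for r in viewer.search_frame(p,n)[:2]:
            e=r['extent'];c=[e[0]+e[2]/2,e[1]+e[3]/2]
            print(n,round(r['p'],2),np.round(e),unproj(p,c,15 if n in names[:4] else 8)[0].round())
E
```

```text
pics
scene [801. 396. 834.] 443.06627337920025
pickup_mid 0.96 [213. 137.  29.  23.] [ 670. -248.   15.]
pickup_mid 0.46 [245. 201.  68.  58.] [670.  -2.  15.]
bridge_mid 0.86 [410. 255.  26.  39.] [481. 230.  15.]
knob_mid 0.5 [352. 176.  12.  13.] [468. -12.  15.]
board_ring_spot 0.58 [334. 147.  72.  66.] [441.  -7.   8.]
board_studs_spot 0.59 [296. 116.  29.  19.] [ 472. -210.    8.]
board_studs_spot 0.4 [200. 124.  55.  54.] [ 672. -247.    8.]
board_pot_spot 0.61 [390. 233.  91.  73.] [450. 234.   8.]
board_pot_spot 0.43 [352. 178.  13.  10.] [465. -14.   8.]
board_bushings_spot 0.8 [201. 125.  54.  55.] [ 673. -243.    8.]
mat_spot 0.63 [248. 202.  63.  57.] [670.  -3.   8.]
side [199. 476. 633.] 476.50581786116516
pickup_mid 0.6 [331. 121.  35.  23.] [ 673. -252.   15.]
pickup_mid 0.21 [317. 130.  80.  33.] [ 631. -224.   15.]
bridge_mid 0.68 [236. 323.  59.  24.] [476. 230.  15.]
knob_mid 0.52 [358. 234.  10.  17.] [467.  -7.  15.]
tuner_mid 0.68 [419. 166.  26.  19.] [ 460. -242.   15.]
board_ring_spot 0.74 [328. 219. 102.  72.] [433.  -7.   8.]
board_studs_spot 0.9 [403. 158.  86.  60.] [ 423. -233.    8.]
board_studs_spot 0.55 [236. 323.  58.  27.] [477. 228.   8.]
board_pot_spot 0.77 [220. 303. 125.  94.] [443. 228.   8.]
board_bushings_spot 0.74 [235. 323.  61.  29.] [477. 229.   8.]
board_bushings_spot 0.57 [320. 130.  77.  34.] [ 632. -231.    8.]
wrist [600.  65. 386.] 284.59934598818097
pickup_mid 0.57 [350. 318.  51.  17.] [ 676. -230.   15.]
knob_mid 0.82 [215. 177.  23.  17.] [468. -12.  15.]
tuner_mid 0.45 [204. 306.  58.  34.] [ 460. -224.   15.]
board_ring_spot 0.81 [150. 144. 123.  84.] [445. -15.   8.]
board_studs_spot 0.75 [204. 305.  60.  38.] [ 459. -231.    8.]
board_pot_spot 0.57 [133.   0. 128.  32.] [448. 190.   8.]
board_bushings_spot 0.8 [302. 301.  98.  36.] [ 638. -222.    8.]
mat_spot 0.82 [338. 148.  72.  71.] [666. -11.   8.]
mat_spot 0.55 [147. 144. 121.  84.] [441. -14.   8.]
```

View pics/scene0.png

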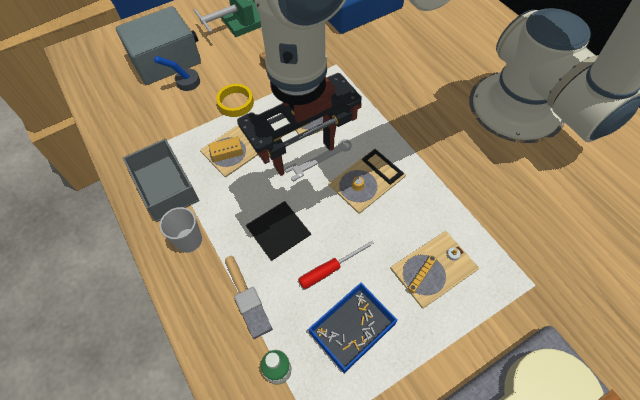

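View pics/side0.png

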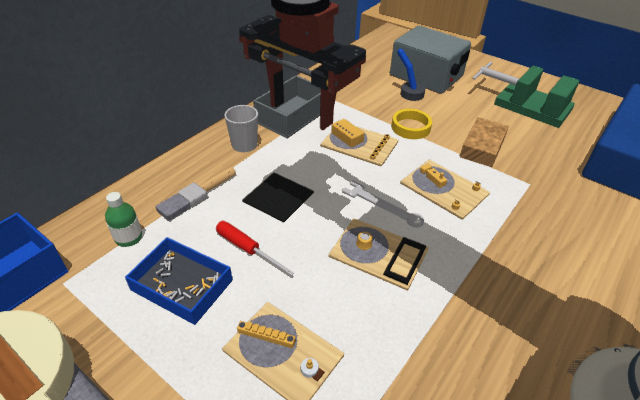

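View pics/wrist0.png

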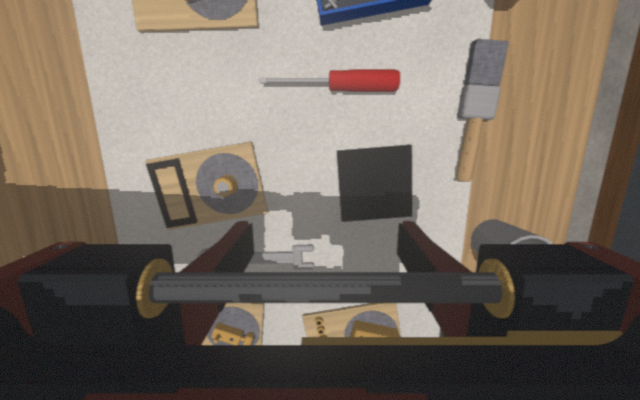

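```bash
python3 - <<'E'
from h import *
s=env.read_state(); print(s['clock'],s['orientation'],s['finger_gap'])
p=shot('wrist'); print(unproj(p,[[320,200],[320,0],[320,330],[0,200],[640,200]],8).round())
# spot of ring board and mat
for cam in ['wrist','side','scene']:
    p=shot(cam)
    for n in ['board_ring_spot','mat_spot','knob_mid','tuner_mid','bridge_mid','pickup_mid']:
        for r in viewer.cut_out(p,n)[:1]:
            v,u=np.nonzero(r['mask']); X=unproj(p,np.c_[u,v],8 if 'spot' in n else 20)[:,:2].astype(np.float32)
            print(cam,n,round(r['p'],2),len(u),cv2.minAreaRect(X),np.median(X,0))
E
```

```text
1.5 [ 7.07115466e-01  7.07098097e-01 -4.72699124e-06  1.34329676e-06] 87.9849609309837
[[ 592.  -34.    8.]
 [ 594.  207.    8.]
 [ 591. -242.    8.]
 [ 153.  -34.    8.]
 [1031.  -34.    8.]]
wrist board_ring_spot 0.74 7263 ((440.3525085449219, -15.37301254272461), (146.50479125976562, 99.93526458740234), 9.586666107177734) [436.71008  -12.736785]
wrist mat_spot 0.71 5333 ((667.1073608398438, -11.060665130615234), (99.29957580566406, 100.39820861816406), 4.244694709777832) [667.607     -8.695823]
wrist knob_mid 0.78 386 ((468.90997314453125, -10.576498031616211), (31.661144256591797, 25.4904842376709), 21.662145614624023) [469.2951   -10.245416]
wrist tuner_mid 0.7 663 ((459.60113525390625, -242.54067993164062), (36.112464904785156, 62.17842102050781), 70.96014404296875) [ 456.84366 -241.3776 ]
wrist pickup_mid 0.83 583 ((673.7515869140625, -230.0238800048828), (26.27058982849121, 70.91099548339844), 89.9985580444336) [ 669.44495 -232.55672]
side board_ring_spot 0.88 3802 ((437.9549255371094, -12.249015808105469), (146.84608459472656, 107.65008544921875), 10.129430770874023) [430.22
[... 974 characters left out ...]
53363037109375), (101.69104766845703, 103.10115051269531), 4.899382591247559) [672.46814   -6.437268]
scene knob_mid 0.41 154 ((472.1983337402344, -9.227067947387695), (36.40119934082031, 23.921663284301758), 55.72422790527344) [472.0409    -8.938612]
scene tuner_mid 0.54 166 ((474.8239440917969, -194.38571166992188), (72.08155822753906, 36.65448760986328), 4.301148891448975) [ 471.3006  -203.86536]
scene bridge_mid 0.63 280 ((482.6471252441406, 228.27105712890625), (87.74337768554688, 12.882332801818848), 21.53367805480957) [484.06885 228.68597]
scene pickup_mid 0.67 627 ((676.59326171875, -247.57835388183594), (57.7382926940918, 73.84581756591797), 77.0341567993164) [ 677.24    -246.63846]
```

Emit:
move_arm --targets "1 -0.1 -0.01 -0.08 0; 1 -0.22 -0.02 -0.17 0; 1 -0.3275 -0.0275 -0.25 0; 1 -0.3275 -0.0275 -0.25 0; 1 -0.3275 -0.0275 -0.25 0" --grip_force 12

```text
clock: 3.22
tcp_pos: [470.1, -11.1, 124.2]
orientation: [0.707, 0.707, 0.001, 0.001]
force: [0.4, -0.3, -0.1]
finger_gap: 88.1
gripper_force: 0.0
```

```bash
cat >> h.py <<'E'
def look(names,name=None,zs=None):
    p=shot('wrist',name); s=env.read_state(); print('t',round(s['clock'],2),'tcp',np.round(s['tcp_pos'],1),'f',np.round(s['force'],1),'gap',round(s['finger_gap'],1))
    for n in names:
        for r in viewer.cut_out(p,n)[:2]:
            z=(zs or {}).get(n,8 if 'spot' in n else 20)
            v,u=np.nonzero(r['mask']); X=unproj(p,np.c_[u,v],z)[:,:2].astype(np.float32)
            c,wh,a=cv2.minAreaRect(X); print(n,round(r['p'],2),np.round(c,1),np.round(wh,1),round(a,1),np.round(r['extent']))
    return p
E
python3 - <<'E'
from h import *
look(['knob_mid','board_ring_spot','mat_spot'],'w1',{'knob_mid':28,'mat_spot':6})
E
```

```text
t 3.27 tcp [470.9 -11.1 125. ] f [-0.2 -0.5 -0.1] gap 88.0
knob_mid 0.92 [468.4  -8.6] [28.  25.3] 89.9 [310. 180.  28.  28.]
board_ring_spot 0.78 [440.3 -14.8] [145.8 101.3] 9.8 [216. 136. 157. 117.]
mat_spot 0.86 [667.4 -11.5] [101.9 100.4] 4.6 [468. 141. 108. 101.]
```

View pics/w1.png

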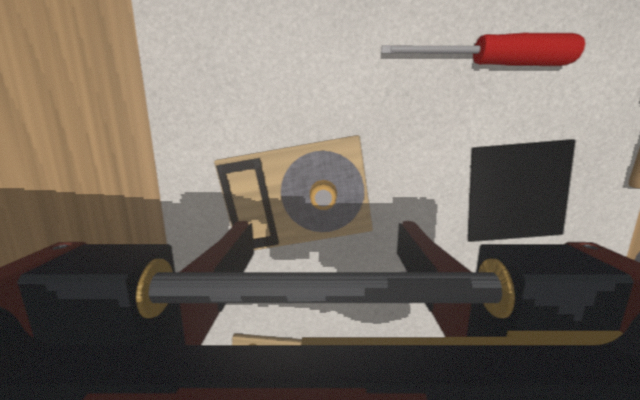

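Emit:
move_arm --targets "0.136 0 0.003 -0.08 0; 0.136 0 0.003 -0.18 0; 0.136 0 0.003 -0.25 0; 0.136 0 0.003 -0.2765 0; 0.136 0 0.003 -0.2765 0; -0.6 0 0.003 -0.2765 0; -0.6 0 0.003 -0.2765 0; -0.6 0 0.003 -0.2765 0; -0.6 0 0.003 -0.2765 0; -0.6 0 0.003 -0.22 0; -0.6 0 0.003 -0.13 0; -0.6 0 0.003 -0.13 0" --grip_force 12

```text
clock: 4.92
tcp_pos: [470.9, -10.0, 73.6]
orientation: [0.707, 0.707, 0.002, 0.002]
force: [-0.4, 0.6, -0.7]
finger_gap: 24.5
gripper_force: 16.8
```

Emit:
move_arm --targets "-0.6 0.12 0 0.02 0; -0.6 0.27 -0.002 0.02 0; -0.6 0.4 -0.003 0.02 0; -0.6 0.494 -0.004 0 0; -0.6 0.494 -0.004 0 0; -0.6 0.494 -0.004 -0.08 0; -0.6 0.494 -0.004 -0.135 0; -0.6 0.494 -0.004 -0.15 0; -0.6 0.494 -0.004 -0.15 0; -0.6 0.494 -0.004 -0.15 0"

```text
clock: 6.18
tcp_pos: [666.2, -11.4, 10.9]
orientation: [0.707, 0.707, 0.0, 0.0]
force: [-1.1, 0.1, 1.7]
finger_gap: 24.8
gripper_force: 21.3
```

Emit:
move_arm --targets "0.2 0 0 0 0; 0.2 0 0 0 0; 0.2 0 0 0 0; 0.2 0 0 0.08 0; 0.2 0 0 0.2 0.1; 0.2 0 -0.08 0.28 0.2; 0.2 0.005 -0.18 0.28 0.3; 0.2 0.01 -0.28 0.28 0.42; 0.2 0.015 -0.4 0.28 0.54; 0.2 0.015 -0.5 0.28 0.66; 0.2 0.015 -0.57 0.28 0.78; 0.2 0.015 -0.57 0.28 0.9; 0.2 0.015 -0.57 0.28 1; 0.2 0.015 -0.57 0.28 1; 0.2 0.015 -0.57 0.28 1"

```text
clock: 8.05
tcp_pos: [672.6, -239.3, 122.5]
orientation: [0.001, 1.0, 0.0, -0.0]
force: [0.4, -0.2, 0.7]
finger_gap: 52.9
gripper_force: 0.0
```

```bash
python3 - <<'E'
from h import *
look(['pickup_mid','board_bushings_spot','knob_mid'],'w2',{'pickup_mid':34,'knob_mid':26})
E
```

```text
t 8.1 tcp [ 672.6 -239.3  122.5] f [ 1.3 -0.1  0.7] gap 52.6
pickup_mid 0.81 [ 671.4 -246. ] [37.5 71.2] 76.4 [294. 159.  56.  79.]
board_bushings_spot 0.63 [ 643.  -252.4] [145.9 102.2] 10.5 [244.  75. 128. 168.]
knob_mid 0.68 [663.8 -20.8] [40.  25.1] 76.3 [541. 175.  42.  26.]
```

View pics/w2.png

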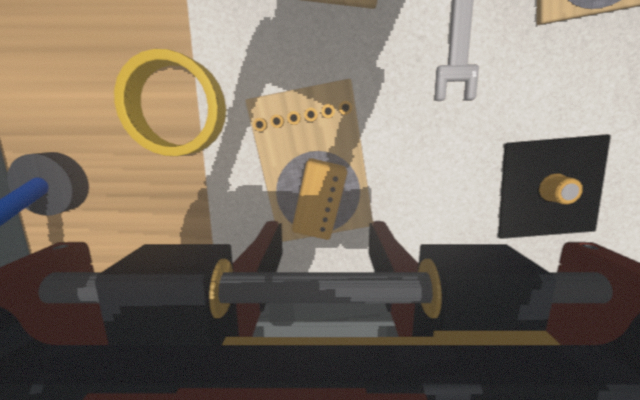

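Emit:
move_arm --targets "0.3 -0.0035 -0.0175 -0.05 -0.1; 0.3 -0.0035 -0.0175 -0.13 -0.151; 0.3 -0.0035 -0.0175 -0.21 -0.151; 0.3 -0.0035 -0.0175 -0.27 -0.151; 0.3 -0.0035 -0.0175 -0.27 -0.151; -0.4 -0.0035 -0.0175 -0.27 -0.151; -0.4 -0.0035 -0.0175 -0.27 -0.151; -0.4 -0.0035 -0.0175 -0.27 -0.151; -0.4 -0.0035 -0.0175 -0.27 -0.151; -0.4 -0.0035 -0.0175 -0.22 -0.151; -0.4 -0.0035 -0.0175 -0.12 -0.151; -0.4 -0.0035 -0.0175 -0.12 -0.151; -0.4 -0.0035 -0.0175 -0.12 -0.151" --grip_force 30

```text
clock: 9.88
tcp_pos: [670.8, -246.4, 73.5]
orientation: [0.118, 0.993, 0.0, -0.001]
force: [0.8, 0.5, -2.2]
finger_gap: 37.6
gripper_force: 30.0
```

Emit:
move_arm --targets "-0.4 -0.04 0.05 0 0; -0.4 -0.12 0.14 0 0.08; -0.4 -0.22 0.26 0 0.16; -0.4 -0.33 0.38 0 0.26; -0.4 -0.43 0.5 0 0.26; -0.4 -0.509 0.591 0 0.26; -0.4 -0.509 0.591 0 0.26; -0.4 -0.509 0.591 0 0.26; -0.4 -0.509 0.591 0 0.26"

```text
clock: 11.0
tcp_pos: [467.8, -10.7, 73.9]
orientation: [-0.085, 0.996, -0.0, -0.001]
force: [0.6, -0.6, -1.5]
finger_gap: 37.8
gripper_force: 30.0
```

```bash
python3 - <<'E'
from h import *
look(['pickup_mid','board_ring_spot'],'w3',{'pickup_mid':94})
E
```

```text
t 11.05 tcp [467.9 -10.8  74.1] f [-0.3 -0.2 -2.6] gap 38.0
pickup_mid 0.76 [464.8 -12.4] [71.6 37.2] 9.6 [290. 183.  74. 120.]
pickup_mid 0.52 [417.9 118.7] [73.7 60. ] 17.8 [528. 132. 111. 138.]
board_ring_spot 0.85 [432.3 -16.1] [129.7 100.9] 9.3 [263.  81. 131. 163.]
```

View pics/w3.png

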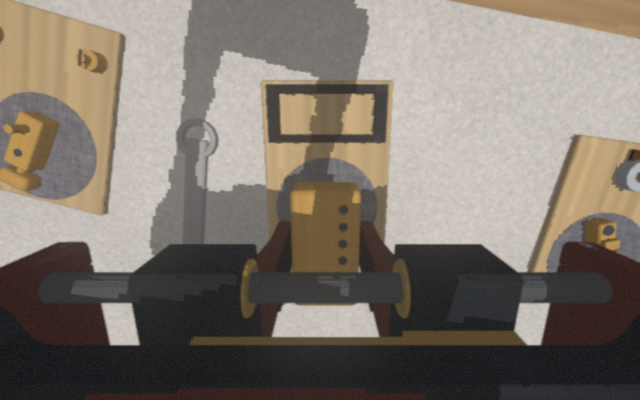

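Emit:
move_arm --targets "-0.4 0.004 0.003 -0.05 0; -0.4 0.004 0.003 -0.11 0; -0.4 0.004 0.003 -0.14 0; -0.4 0.004 0.003 -0.149 0; -0.4 0.004 0.003 -0.149 0; -0.4 0.004 0.003 -0.149 0; 0.2 0.004 0.003 -0.149 0; 0.2 0.004 0.003 -0.149 0; 0.2 0.004 0.003 -0.149 0; 0.2 0.004 0.003 -0.06 0; 0.2 0.004 0.003 0.05 0; 0.2 0.004 -0.08 0.12 -0.1; 0.2 0 -0.2 0.12 -0.2; 0.2 -0.01 -0.33 0.12 -0.3; 0.2 -0.02 -0.46 0.12 -0.32; 0.2 -0.03 -0.57 0.12 -0.32; 0.2 -0.03 -0.57 0.12 -0.32; 0.2 -0.03 -0.57 0.12 -0.32"

```text
clock: 13.4
tcp_pos: [455.6, -237.5, 122.4]
orientation: [0.165, 0.986, 0.0, -0.0]
force: [-0.1, 0.3, 0.3]
finger_gap: 52.8
gripper_force: 0.0
```

```bash
python3 - <<'E'
from h import *
look(['tuner_mid','board_studs_spot','pickup_mid','board_ring_spot'],'w4',{'pickup_mid':34,'tuner_mid':24})
E
```

```text
t 13.45 tcp [ 455.8 -237.1  122.5] f [-0.4 -0.1  1.1] gap 52.6
tuner_mid 0.65 [ 457.4 -243.3] [19.5 59. ] 70.1 [310. 171.  20.  60.]
board_studs_spot 0.55 [ 428.7 -237.8] [100.1 144.8] 83.9 [249.  83. 130. 159.]
pickup_mid 0.97 [468.  -18.4] [75.8 52.9] 8.6 [533.  86.  81.  89.]
board_ring_spot 0.98 [439.7 -16.3] [145.1 103.4] 9.6 [469.   1. 151. 195.]
```

View pics/w4.png

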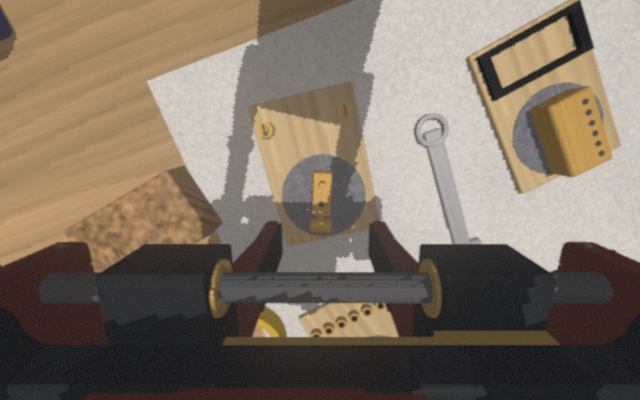

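Emit:
move_arm --targets "0 -0.017 -0.0055 -0.07 0; 0 -0.017 -0.0055 -0.16 0; 0 -0.017 -0.0055 -0.24 0; 0 -0.017 -0.0055 -0.276 0; 0 -0.017 -0.0055 -0.276 0; -0.8 -0.017 -0.0055 -0.276 0; -0.8 -0.017 -0.0055 -0.276 0; -0.8 -0.017 -0.0055 -0.276 0; -0.8 -0.017 -0.0055 -0.276 0; -0.8 -0.017 -0.0055 -0.276 0; -0.8 -0.017 -0.0055 -0.22 0; -0.8 -0.017 -0.0055 -0.12 0; -0.8 -0.017 -0.0055 -0.12 0; -0.8 -0.017 -0.0055 -0.12 0" --grip_force 18

```text
clock: 15.4
tcp_pos: [448.4, -240.0, 73.4]
orientation: [0.165, 0.986, 0.0, -0.001]
force: [-0.3, -0.3, -1.3]
finger_gap: 17.5
gripper_force: 18.0
```

Emit:
move_arm --targets "-0.8 0.06 0 0.01 0; -0.8 0.17 0 0.01 0; -0.8 0.29 -0.005 0.01 0; -0.8 0.4 -0.01 0 0; -0.8 0.5 -0.01 0 0; -0.8 0.532 -0.01 0 0; -0.8 0.532 -0.01 0 0; -0.8 0.532 -0.01 0 0"

```text
clock: 16.4
tcp_pos: [660.5, -244.1, 73.1]
orientation: [0.165, 0.986, 0.0, -0.001]
force: [-0.1, -0.8, -0.2]
finger_gap: 17.7
gripper_force: 18.0
```

```bash
python3 - <<'E'
from h import *
look(['tuner_mid','board_bushings_spot'],'w5',{'tuner_mid':84})
p=shot('side')
for n,z in [('pickup_mid',34),('board_ring_spot',8)]:
    r=viewer.cut_out(p,n)[0];v,u=np.nonzero(r['mask']);print(n,r['p'],cv2.minAreaRect(unproj(p,np.c_[u,v],z)[:,:2].astype(np.float32)))
E
```

```text
t 16.45 tcp [ 660.6 -244.2   73.8] f [-0.7 -0.4 -0.3] gap 18.0
tuner_mid 0.84 [ 667.6 -247.5] [18.1 61.9] 70.2 [309. 205.  33. 100.]
board_bushings_spot 0.9 [ 643.  -252.4] [144.2 100.1] 10.5 [210.  78. 192. 169.]
pickup_mid 0.96 ((464.4345397949219, -0.2808341979980469), (76.3140869140625, 54.31999588012695), 8.265741348266602)
board_ring_spot 0.73 ((438.03009033203125, -13.449569702148438), (146.43869018554688, 108.17037200927734), 10.033567428588867)
```

View pics/w5.png

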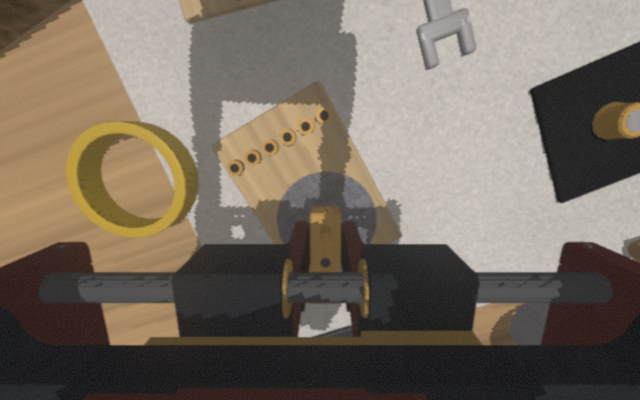

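Emit:
move_arm --targets "-0.8 0.004 0 -0.05 0; -0.8 0.004 0 -0.11 0; -0.8 0.004 0 -0.145 0; -0.8 0.004 0 -0.155 0; -0.8 0.004 0 -0.155 0; -0.8 0.004 0 -0.155 0; -0.2 0.004 0 -0.155 0; -0.2 0.004 0 -0.155 0; -0.2 0.004 0 -0.155 0; -0.2 0.004 0 -0.06 0; -0.2 0.004 0 0.05 0; -0.2 -0.05 0.07 0.12 0.1; -0.2 -0.14 0.18 0.12 0.2; -0.2 -0.24 0.3 0.12 0.3; -0.2 -0.34 0.41 0.12 0.4; -0.2 -0.43 0.52 0.12 0.45; -0.2 -0.486 0.585 0.12 0.45; -0.2 -0.486 0.585 0.12 0.45; -0.2 -0.486 0.585 0.12 0.45"

```text
clock: 19.08
tcp_pos: [467.7, -10.6, 123.0]
orientation: [-0.187, 0.982, -0.0, 0.0]
force: [0.1, -0.1, 0.0]
finger_gap: 35.0
gripper_force: 0.0
```

```bash
python3 - <<'E'
from h import *
look(['pickup_mid','board_ring_spot','bridge_mid','board_pot_spot','tuner_mid'],'w6',{'pickup_mid':34,'bridge_mid':26})
E
```

```text
t 19.12 tcp [467.8 -10.8 122.8] f [-0.  -0.2  0.7] gap 35.0
pickup_mid 0.93 [468.5 -10.2] [72.1 37.3] 9.6 [302. 162.  53.  78.]
board_ring_spot 0.85 [439.5 -15.1] [144.4 101.2] 9.7 [273.  80. 125. 162.]
bridge_mid 0.84 [475.5 218.9] [87.8 25.5] 20.9 [515. 248.  34.  77.]
board_pot_spot 0.86 [444.4 225.6] [144.3 104.1] 1.9 [492. 180. 129. 140.]
```

View pics/w6.png

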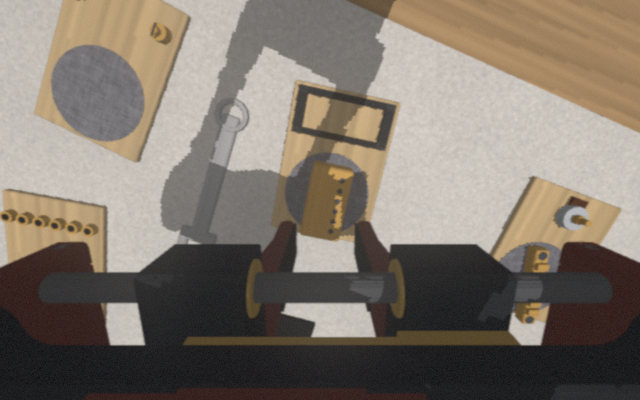

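Emit:
move_arm --targets "-0.2 0 0.08 0 0; -0.2 0.01 0.2 0 0; -0.2 0.02 0.33 0 0; -0.2 0.025 0.46 0 0; -0.2 0.027 0.55 0 0; -0.2 0.027 0.595 0 0; -0.2 0.027 0.595 0 0; -0.2 0.027 0.595 0 0"

```text
clock: 20.38
tcp_pos: [478.3, 226.6, 122.6]
orientation: [-0.186, 0.983, -0.0, -0.0]
force: [-0.3, -1.0, -0.3]
finger_gap: 35.2
gripper_force: 0.0
```

```bash
python3 - <<'E'
from h import *
look(['bridge_mid','board_pot_spot'],'w7',{'bridge_mid':25})
E
```

```text
t 20.43 tcp [478.3 226.5 122.7] f [ 0.1  0.1 -0.7] gap 35.2
bridge_mid 0.88 [476.3 226.2] [84.5 13.9] 21.8 [316. 154.  19.  86.]
bridge_mid 0.22 [623.    1.6] [43.6 95.3] 6.6 [ 10. 222. 101.  46.]
board_pot_spot 0.91 [444.4 227.2] [146. 102.] 1.6 [272.  72. 143. 170.]
```

View pics/w7.png

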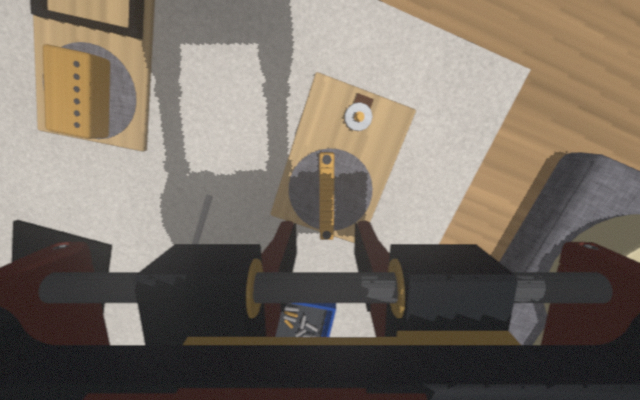

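Emit:
move_arm --targets "-0.2 -0.004 -0.002 -0.07 0; -0.2 -0.004 -0.002 -0.16 0; -0.2 -0.004 -0.002 -0.24 0; -0.2 -0.004 -0.002 -0.2775 0; -0.2 -0.004 -0.002 -0.2775 0; -0.9 -0.004 -0.002 -0.2775 0; -0.9 -0.004 -0.002 -0.2775 0; -0.9 -0.004 -0.002 -0.2775 0; -0.9 -0.004 -0.002 -0.2775 0; -0.9 -0.004 -0.002 -0.22 0; -0.9 -0.004 -0.002 -0.12 0; -0.9 -0.004 -0.002 -0.12 0; -0.9 -0.004 -0.002 -0.12 0" --grip_force 18

```text
clock: 22.15
tcp_pos: [476.0, 226.8, 73.5]
orientation: [-0.187, 0.982, -0.0, -0.001]
force: [0.1, 0.2, -1.1]
finger_gap: 13.8
gripper_force: 18.0
```

Emit:
move_arm --targets "-0.9 0 -0.06 0.01 0; -0.9 0 -0.17 0.01 0; -0.9 0 -0.3 0.01 0; -0.9 -0.01 -0.44 0.01 0; -0.9 -0.02 -0.58 0.01 0; -0.9 -0.03 -0.72 0.01 0; -0.9 -0.04 -0.86 0.01 0; -0.9 -0.05 -0.96 0 0; -0.9 -0.05 -0.98 0 0; -0.9 -0.05 -0.98 0 0"

```text
clock: 23.4
tcp_pos: [455.8, -164.6, 73.3]
orientation: [-0.186, 0.983, 0.001, -0.001]
force: [1.1, 0.4, -1.5]
finger_gap: 13.8
gripper_force: 18.0
```

Emit:
move_arm --targets "-0.9 0 -0.1 0 0; -0.9 0 -0.187 0 0; -0.9 0 -0.187 0 0; -0.9 0 -0.187 0 0"

```text
clock: 23.9
tcp_pos: [456.6, -238.2, 74.2]
orientation: [-0.187, 0.982, 0.001, -0.0]
force: [-1.0, -0.0, -1.2]
finger_gap: 14.0
gripper_force: 18.0
```

```bash
python3 - <<'E'
from h import *
look(['bridge_mid','board_studs_spot','tuner_mid','board_bushings_spot'],'w8',{'bridge_mid':86})
E
```

```text
t 23.95 tcp [ 456.7 -238.1   74.3] f [-0.2 -0.8 -0.7] gap 13.6
bridge_mid 0.86 [ 455.4 -239.4] [86.3 14.4] 22.2 [314. 171.  25. 139.]
board_studs_spot 0.82 [ 428.8 -237.8] [100.9 145.7] 84.0 [247.  64. 190. 178.]
```

View pics/w8.png

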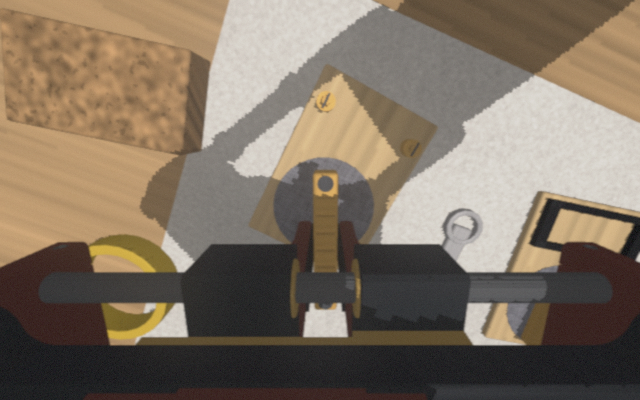

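Emit:
move_arm --targets "-0.9 0.002 -0.003 -0.05 0; -0.9 0.002 -0.003 -0.11 0; -0.9 0.002 -0.003 -0.145 0; -0.9 0.002 -0.003 -0.156 0; -0.9 0.002 -0.003 -0.156 0; -0.9 0.002 -0.003 -0.156 0; -0.3 0.002 -0.003 -0.156 0; -0.3 0.002 -0.003 -0.156 0; -0.3 0.002 -0.003 -0.156 0; -0.3 0.002 -0.003 -0.06 0; 0 0.002 -0.003 0.05 0; 0.136 0.05 0.06 0.12 -0.1; 0.136 0.14 0.16 0.12 -0.2; 0.136 0.24 0.27 0.12 -0.24; 0.136 0.34 0.38 0.12 -0.24; 0.136 0.44 0.49 0.12 -0.24; 0.136 0.52 0.565 0.12 -0.24; 0.136 0.52 0.565 0.12 -0.24; 0.136 0.52 0.565 0.12 -0.24"

```text
clock: 26.52
tcp_pos: [664.0, -14.2, 122.2]
orientation: [0.001, 1.0, -0.0, -0.0]
force: [0.5, -0.5, 0.2]
finger_gap: 50.0
gripper_force: 0.0
```

```bash
python3 - <<'E'
from h import *
look(['knob_mid','mat_spot'],None,{'knob_mid':26,'mat_spot':6})
p=shot('scene','s2')
for n,z in [('tuner_mid',20),('board_bushings_spot',8),('bridge_mid',22),('board_studs_spot',8)]:
  for r in viewer.cut_out(p,n)[:1]:
    v,u=np.nonzero(r['mask']);print(n,r['p'],cv2.minAreaRect(unproj(p,np.c_[u,v],z)[:,:2].astype(np.float32)))
E
```

```text
t 26.57 tcp [663.9 -14.8 122.6] f [ 0.1  0.4 -0.2] gap 49.7
knob_mid 0.9 [663.5 -12.4] [25.4 28.1] 89.9 [312. 184.  29.  27.]
mat_spot 0.67 [667.3 -11.6] [99.7 99.6] 4.6 [275. 145. 106. 100.]
tuner_mid 0.51 ((685.8923950195312, -247.3498992919922), (27.350717544555664, 39.70833206176758), 75.58822631835938)
board_bushings_spot 0.83 ((689.2582397460938, -241.02305603027344), (67.68690490722656, 105.89450073242188), 6.879283905029297)
bridge_mid 0.79 ((465.1590881347656, -236.18292236328125), (89.0867691040039, 21.30126190185547), 21.153488159179688)
board_studs_spot 0.58 ((434.6342468261719, -233.5391845703125), (111.58136749267578, 152.29153442382812), 84.92325592041016)
```

View pics/s2.png

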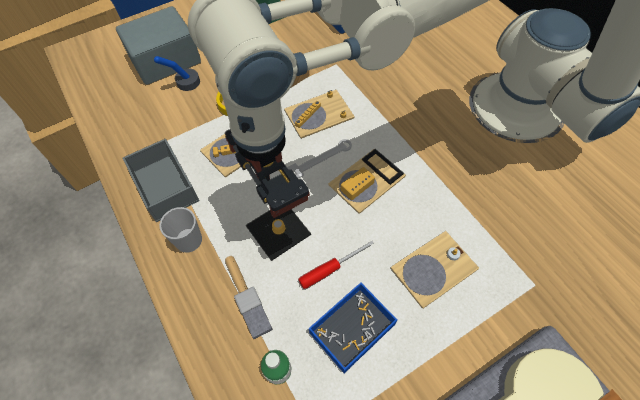

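Emit:
move_arm --targets "0.136 0.0025 0.005 -0.07 0; 0.136 0.0025 0.005 -0.16 0; 0.136 0.0025 0.005 -0.24 0; 0.136 0.0025 0.005 -0.28 0; 0.136 0.0025 0.005 -0.28 0; -0.6 0.0025 0.005 -0.28 0; -0.6 0.0025 0.005 -0.28 0; -0.6 0.0025 0.005 -0.28 0; -0.6 0.0025 0.005 -0.28 0; -0.6 0.0025 0.005 -0.22 0; -0.6 0.0025 0.005 -0.12 0; -0.6 0.0025 0.005 -0.12 0" --grip_force 12

```text
clock: 28.42
tcp_pos: [667.6, -11.9, 79.2]
orientation: [0.001, 1.0, -0.0, 0.004]
force: [0.1, -0.1, -1.0]
finger_gap: 24.7
gripper_force: 12.0
```

Emit:
move_arm --targets "-0.6 -0.04 0.05 0 0; -0.6 -0.12 0.14 0 0; -0.6 -0.22 0.27 0 0; -0.6 -0.32 0.39 0 0; -0.6 -0.41 0.51 0 0; -0.6 -0.484 0.601 0 0; -0.6 -0.484 0.601 0 0; -0.6 -0.484 0.601 0 0"

```text
clock: 29.42
tcp_pos: [471.7, 228.2, 73.8]
orientation: [0.001, 1.0, -0.0, -0.0]
force: [0.8, 0.3, 0.2]
finger_gap: 24.6
gripper_force: 12.0
```

```bash
python3 - <<'E'
from h import *
look(['knob_mid','board_pot_spot'],'w9',{'knob_mid':90})
E
```

```text
t 29.48 tcp [472.1 227.8  73.9] f [-0.2  0.1  0.3] gap 24.9
knob_mid 0.68 [426.5 227.5] [85.  64.7] 1.7 [257.  79. 135. 164.]
knob_mid 0.62 [466.6 227.9] [23.2 30.9] 85.1 [304. 217.  44.  48.]
board_pot_spot 0.73 [438.4 227.5] [133.  100.7] 1.3 [260.  80. 128. 164.]
```

View pics/w9.png

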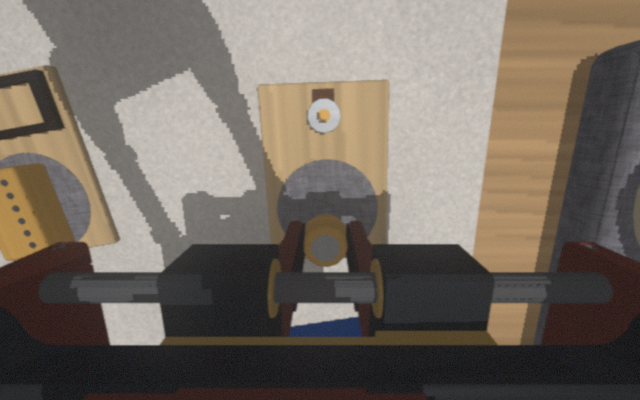

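```bash
python3 - <<'E'
from h import *
p=shot('wrist'); print(unproj(p,[[325,242]],90), proj(p,[[472,228,90],[472,228,70]]))
im=cv2.resize(p['pixels'][190:290,260:400],None,fx=5,fy=5,interpolation=2)
for cam in ['side','scene']:
    q=shot(cam)
    for r in viewer.cut_out(q,'knob_mid')[:2]:
        v,u=np.nonzero(r['mask']);print(cam,r['p'],np.round(r['extent']),len(u),cv2.minAreaRect(unproj(q,np.c_[u,v],80)[:,:2].astype(np.float32)))
    print(proj(q,[[472,228,80],[468,228,80]]))
cv2.imwrite('pics/w10.png',im[:,:,::-1])
E
```

```text
[[468.23694057 226.36605247  90.        ]] [[327.95436181 248.2739056 ]
 [327.69326611 234.98902307]]
side 0.56 [263. 301.  10.  24.] 220 ((465.47174072265625, 225.5067596435547), (15.499452590942383, 34.195289611816406), 47.85942840576172)
[[265.28364052 310.38380976]
 [267.47440934 311.99293612]]
scene 0.7 [423. 257.  12.  10.] 132 ((481.5369873046875, 227.79144287109375), (31.77161979675293, 18.006061553955078), 51.844505310058594)
[[432.20621465 258.33384649]
 [433.93349782 257.25762318]]
```

View pics/w10.png

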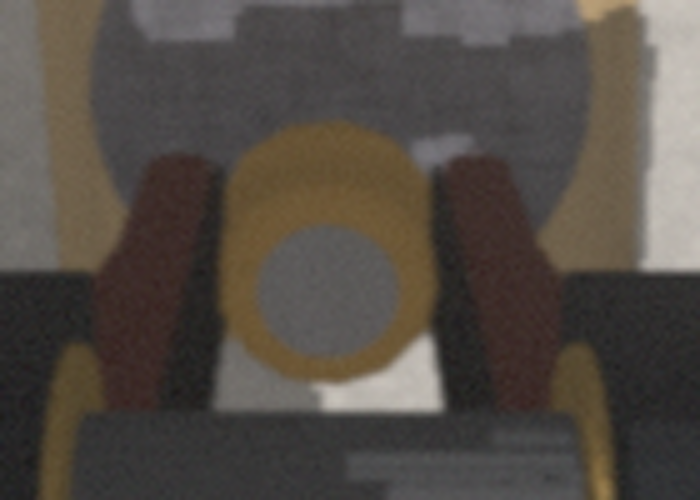

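Emit:
move_arm --targets "-0.6 0 0 -0.05 0; -0.6 0 0 -0.11 0; -0.6 0 0 -0.145 0; -0.6 0 0 -0.154 0; -0.6 0 0 -0.154 0; -0.6 0 0 -0.154 0; 0.1 0 0 -0.154 0; 0.1 0 0 -0.154 0; 0.1 0 0 -0.154 0; 0.1 0 0 -0.06 0; 0.1 0 0 0.1 0; 0.1 0 0 0.12 0; 0.1 0 0 0.12 0"

```text
clock: 31.45
tcp_pos: [472.2, 228.8, 123.2]
orientation: [0.001, 1.0, 0.0, 0.001]
force: [-0.3, -0.4, -0.1]
finger_gap: 48.0
gripper_force: 0.0
```

```bash
python3 - <<'E'
from h import *
look(['knob_mid','board_pot_spot'],'w11',{'knob_mid':27})
E
```

```text
t 31.5 tcp [471.5 228.5 121.5] f [ 0.4 -0.8  0.2] gap 48.1
knob_mid 0.64 [468.6 227.9] [25.4 27. ] 89.9 [310. 181.  31.  24.]
board_pot_spot 0.77 [444.8 228.3] [144.8 100.6] 2.2 [270.  87. 108. 150.]
board_pot_spot 0.46 [439.7 -14.6] [146.8 108.5] 9.9 [  3.  76. 150. 162.]
```

Emit:
move_arm --targets "0.1 0.05 -0.08 0.05 0; 0.1 0.14 -0.2 0.1 0; 0.1 0.24 -0.33 0.15 0; 0.1 0.32 -0.45 0.2 0; 0.1 0.35 -0.58 0.25 0; 0.1 0.35 -0.7 0.25 0; 0.1 0.35 -0.82 0.25 0; 0.1 0.35 -0.94 0.25 0; 0.1 0.35 -0.98 0.25 0; 0.1 0.35 -0.98 0.25 0; 0.1 0.35 -0.98 0.25 0"

```text
clock: 32.98
tcp_pos: [611.9, -161.8, 222.2]
orientation: [0.0, 1.0, 0.0, -0.0]
force: [0.3, 0.0, -0.4]
finger_gap: 48.3
gripper_force: 0.0
```

```bash
python3 - <<'E'
from h import *
look(['tuner_mid','board_bushings_spot','bridge_mid','board_studs_spot'],'w12',{'tuner_mid':24,'bridge_mid':24})
E
```

```text
t 33.02 tcp [ 612.  -161.7  222.5] f [-0.2 -0.1 -0.6] gap 48.3
tuner_mid 0.88 [ 669.9 -247.3] [19.3 60.2] 68.8 [250. 201.  25.  40.]
board_bushings_spot 0.84 [ 642.8 -252.3] [145.8 102.9] 10.8 [211. 139.  98. 114.]
bridge_mid 0.94 [ 458.8 -240.4] [87.  17.1] 21.2 [237.   9.  43.  81.]
board_studs_spot 0.92 [ 450.5 -239.7] [101.8 104.8] 84.8 [219.   0.  86.  92.]
```

View pics/w12.png

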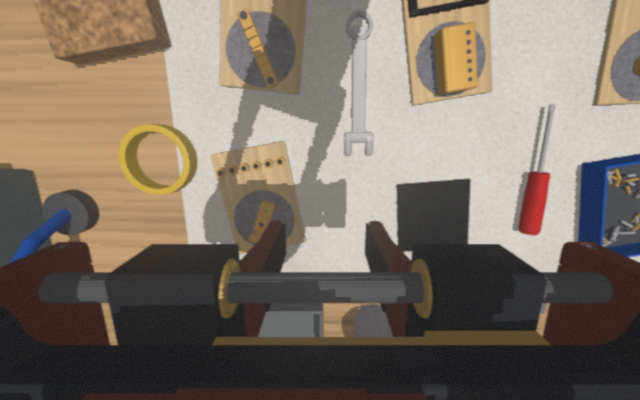

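```bash
python3 -c "
from rig import env
print(env.finish_job())"
```

```text
the job is handed in; nothing more can be done
None
```

All four pieces are on their own boards, upright and released. By the camera, the pickup, tuner, bridge and knob are each within about 3 mm of their spot centres. The job was handed in at about 33 s on the robot's clock, and no verdict came back.

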